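# Shut the dark slide box, then hold the dish box lid open

## Robot

A 6-joint arm with a two-finger parallel gripper is mounted at the origin on a cart in front of the work surface, level with it; the furniture and walls round the work are solid. World frame = base frame: x ahead of the robot, y to its left, z up, the work surface at z = 0. Lengths are in m, angles in degrees, forces in N, time in s.
With the tool pointing down it reaches from about 0.25 to 0.725 m from the base axis. Payload 9.7 kg.
Tool frame: the origin (TCP) lies between the finger pads; the fingertips stand 25 mm ahead of it and the grasp point (between the pads) lies 6 mm ahead of it; z points along the fingers, y is the line along which they close (so a half turn about z gives the same grasp; the last joint's range is limited). The gripper opens to 85 mm and grips with 20 to 120 N. Pads are 22 mm wide; open, the fingers measure 114 mm over their backs; the gripper's body (76 mm by 85 mm) begins 54 mm behind the grasp point. The pads swing forward as they close: fully open they stand 13 mm farther back than shut.
Start: joints at [-63.885, 4.979, 10.078, 95.1, 0, 90], TCP at [0.242, -0.494, 0.256] pointing down, gripper open.
Joint ranges: [-179.16, 179.16], [-48.56, 103.87], [-65.8, 70.77], [-126.05, 130.52], [-82.76, 87.17], [-180, 180]. Speed limits (degrees/s): [127.2, 127.2, 147.25, 180, 180, 180].

## Interface

Orientations are given as [roll, pitch, yaw] about the fixed x, y, z axes, in that order (R = Rz(yaw) Ry(pitch) Rx(roll)).
In Python, from workcell import bot, cam gives the robot as it stands (bot), with the cameras (cam).
- The arm moves only by the tool drive_effector, called after "Request:" by a JSON object that holds its "name" and its "arguments". Schema: {"type":"object","properties":{"deltas":{"type":"object","properties":{"sx":{"type":"array","items":{"type":"number"},"minItems":1,"maxItems":5},"sy":{"type":"array","items":{"type":"number"},"minItems":1,"maxItems":5},"sz":{"type":"array","items":{"type":"number"},"minItems":1,"maxItems":5},"turn":{"type":"array","items":{"type":"number"},"minItems":1,"maxItems":5},"jaw":{"type":"array","items":{"type":"number"},"minItems":1,"maxItems":5}},"additionalProperties":false,"required":["sx","sy","sz","turn","jaw"]},"grip_n":{"type":"number"},"only":{"type":"string"},"quiet":{"type":"boolean"},"lines":{"type":"string"}},"required":["deltas"],"additionalProperties":false}. deltas is an object with one list for each field, all of the same length, 1 to 5, a row being the entries at one place: sx, sy, sz (the shift in parts of the range, where 1.0 means 0.4 m), turn (a turn about the tool's z in normalised numbers (1 is 360 degrees)), jaw (the finger opening in m); each row is the pose to reach, as a shift and turn from the pose commanded when the call began, along the tool's axes at that moment; what a row does not reach only later rows make up. A row lasts 1/12 s, in which the tool goes at most 0.0417 m and 7.16 degrees, less where a joint would pass 70% of its speed; a pose out of reach is approached as far as the arm can. The fingers move at their own pace and stop on an object; grip_n is the grip in N (left out, the last holds). Time passes only in rows, so rows that do not move let the fingers close. The tool returns the time, the measured TCP pose, the force, the opening and the grip force at its end. only (a regular expression) keeps the lines of the reply that match it, lines (a string "A,B") keeps lines A to B, and quiet returns only ok. A shift or turn number past 1, either way, is cut back to 1. Input that does not fit is refused with a message, and nothing moves.
- bot.get_obs(): the state, without advancing time (a new reading comes with each control period).
- cam.camera(name): name is "scene" or "top" or "wrist"; returns the picture (384x512x3 uint8, blue, green, red); there is no depth.
- cam.camera_info(name): a dict with "mtx" (3x3 intrinsics, pixels), "extrinsics" (4x4, takes a point from camera to world coordinates). Camera axes: x right, y down, z forward; pixel columns grow to the right and rows downward; lengths in m; the calibration is good to about 2 mm. A picture is of the moment at which its call begins: read the wrist's pose just before it. camera_info takes no time and is no camera call; for the wrist camera it gives the pose at the moment of the call.
- bot.job_done(): hands the job in; it is judged then, once.
The state is a dict: "time": time; "q": joint angles; "qd": joint speeds; "joint_efforts": joint torques, N m; "ee_pos": TCP position; "tcp_rot": TCP orientation; "wrist_force": force on the tool from outside, world axes, zero at the start; "torque": the same for the moment, N m; "opening": finger opening in m; "grasp_force": force on a finger pad.
Only numpy, scipy, OpenCV 4.12 (cv2) and the standard library are available. Lean on these libraries where they do the work, as an engineer would, in place of code of your own. Each camera call takes 0.05 s, during which the arm holds its last target. There are 200 camera calls.

## Task

First press the black slide box's cover down on its orange pad until it clicks and stays shut by itself, so that the stained slides stay dark. Only then raise the clear lid of the white dish box by its steel bar to 50 degrees (the orange stripe on the gauge at its side) and hold it still there so that a colleague can reach in: finish while still holding it, for it falls shut if let go. Leave everything else on the table where it stands.

Things in the scene. Friction and masses are not known exactly. Their poses are not given: they have to be found in the camera images.
- dark_box: Black slide box, fixed to the table, 120 (x) x 110 (y) x 60 mm high; origin at the centre of its underside, its front faces its own -x (towards the robot). Its top is a black sprung cover, hinged along the back edge, with an orange ribbed press pad at the middle of its free front edge.
- dark_cover (a joint): Angle of the black cover, rad: 0 fully shut, grows as it opens. A spring holds it ajar: it starts at 0.4 to 0.7. Pressed fully down (about 5 to 10 N at the pad) it snaps past a spring ball and stays shut by itself at 0 to 0.02; let go before the snap (at about 0.09) it springs back to about 0.3 or more.
- cover_press (a point): Centre of the orange press pad (28x60 mm), on the cover's upper face, 101 mm in front of the hinge axis and 7 mm above the cover's hinge plane; it moves with the cover. With the cover shut it is 69 mm above the table. Cover 5 mm thick, 112 mm wide; it reaches 19 mm beyond the pad's centre.
- cover_hinge (a point): Point on the black cover's hinge axis, mid-width, 58 mm behind the box's origin and 62 mm above the table; the axis runs along the box's y.
- dish_box: White dish box, fixed, 125 (x) x 120 (y) x 58 mm high; origin at the centre of its underside, front faces its own -x (towards the robot). Clear lid with blue rim, hinged at the back edge, steel lift bar in front. At the hinge on its left (+y) side a thin grey gauge plate rises 71 mm above the lid, with an orange stripe radial from the hinge: the lid's side edge lies along it at 50 degrees.
- dish_lid (a joint): Angle of the clear lid, rad: 0 shut, grows as it opens; 50 degrees = 0.873; stop at 1.3. It starts shut. No catch, no friction: it falls shut whenever let go. Lid about 0.35 kg (0.25 to 0.5), 1 to 2 N to lift at the bar.
- lid_bar (a point): Middle of the lift bar: round steel, 10 mm diameter, along the box's y, 74 mm free between two end arms. Its axis is 175 mm in front of the hinge axis and 3.5 mm above it (lid's frame), 50 mm in front of the front edge of the lid's plate; 63 mm above the table when shut, free air below. Moves with the lid; can turn between the fingers.
- lid_hinge (a point): Point on the clear lid's hinge axis, mid-width, 60 mm behind the box's origin and 60 mm above the table; the axis runs along the box's y.
- amber_bottle: Bystander: amber glass bottle with black cap, 26x25x64 mm; origin at the centre of its underside.
- tips: Bystander: clear pipette tip box, 71x118x73 mm; origin at the centre of its underside.
- objective_can: Bystander: white round objective can, 41 mm diameter, 57 mm high; origin at the centre of its underside.
- dish_b: Bystander: round culture dish with pink medium, 60 mm diameter, 14 mm high; origin at the centre of its underside.
- counter: Bystander: hand tally counter, 54x69x24 mm; origin at the centre of its underside.
- cube: Bystander: small black filter cube with coloured windows, 43x34x32 mm; origin at the centre of its underside.
- pen: Bystander: white marker pen with black cap, 14x130x15 mm, lying; origin at the centre of its underside.

How it is judged:
By the outcome, as a careful person would: the job done as asked, in the order asked, and still so for the second after the job is handed in, while the arm keeps its last pose, push and grip.
It also fails if it takes over 48 s, if anything falls off the work surface, if the arm or the gripper's body presses on something with over 40 N, if the wrist force passes 120 N, or if a joint passes its speed limit or range.

## Working session

There is one attempt and no reset: what is moved stays moved. The work goes in short steps, Python scripts to look and compute and a tool call to move; the robot and the scene stay as the last step left them, time stands still between calls to the robot, and variables do not carry over. Pictures are saved under pics/ and viewed, at most 10 in all, crops included, and the job is handed in when it is done.

```bash
ls; mkdir -p pics; python3 - <<'E'
from workcell import bot, cam
import cv2
o=bot.get_obs();print(o['time'],o['ee_pos'],o['tcp_rot'],o['opening'])
for n in("scene","top"):
    cv2.imwrite(f"pics/{n}0.png",cv2.resize(cam.camera(n),(800,600),interpolation=cv2.INTER_CUBIC)); i=cam.camera_info(n);print(n,i['mtx'],i['extrinsics'])
E
```

```text
pics
workcell.py
0.0 [ 0.24200511 -0.49367448  0.25558645] [-1.79922467e+02  8.92039137e-04  2.61150580e+01] 0.08511876650743945
scene [[378.66731066   0.         256.09835763]
 [  0.         378.66731066 189.77671746]
 [  0.           0.           1.        ]] [[ 0.85541029 -0.2868623   0.43125776  0.09355899]
 [-0.51772528 -0.44897591  0.72827273 -0.89637962]
 [-0.01528965 -0.84624503 -0.53257448  0.63310472]
 [ 0.          0.          0.          1.        ]]
top [[476.96455151   0.         248.18376081]
 [  0.         476.96455151 191.68391809]
 [  0.           0.           1.        ]] [[ 0.02886287 -0.98268338  0.18303092  0.29279242]
 [-0.99947137 -0.03111277 -0.00943224 -0.12829652]
 [ 0.01496351 -0.18266193 -0.98306191  1.41448048]
 [ 0.          0.          0.          1.        ]]
```

View pics/scene0.png

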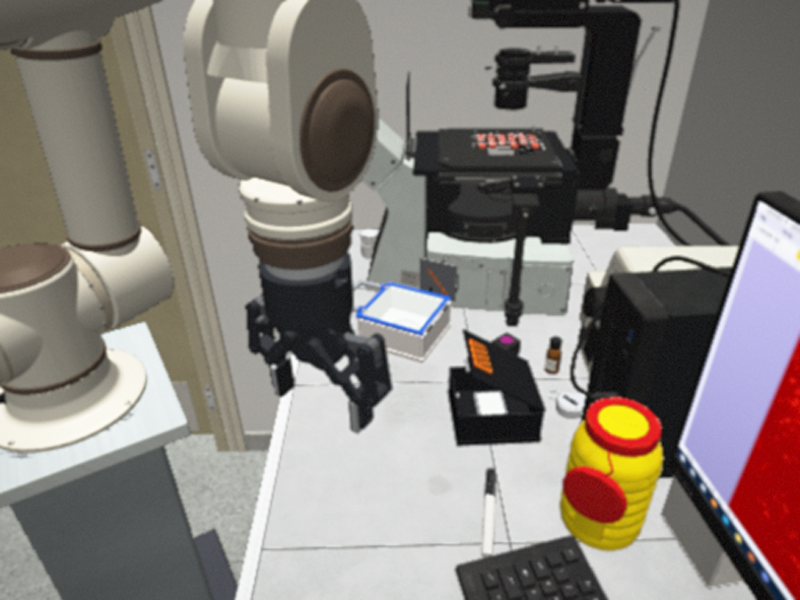

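View pics/top0.png

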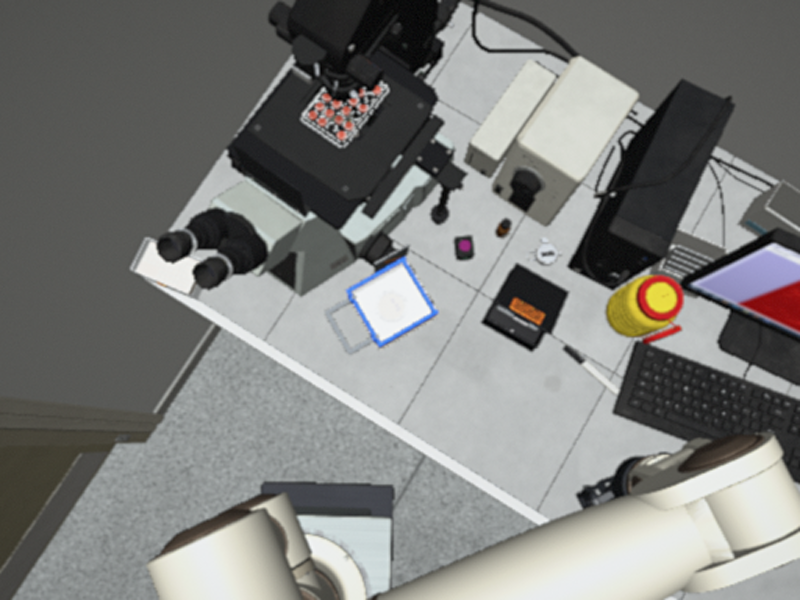

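The scene view shows the black cover open and its orange pad near (482,353). The top view shows the dish box around (392,303) with its bar at about (342,330), and the black box at about (525,307). I'll enlarge the top view.

```bash
python3 - <<'E'
import cv2
from workcell import bot, cam
im=cam.camera("top")
cv2.imwrite("pics/c1.png",cv2.resize(im[150:240,200:370],None,fx=4.7,fy=4.7,interpolation=cv2.INTER_CUBIC))
im=cam.camera("scene")
cv2.imwrite("pics/c2.png",cv2.resize(im[155:290,215:365],None,fx=4.4,fy=4.4,interpolation=cv2.INTER_CUBIC))
E
```

```text
(no output)
```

View pics/c1.png

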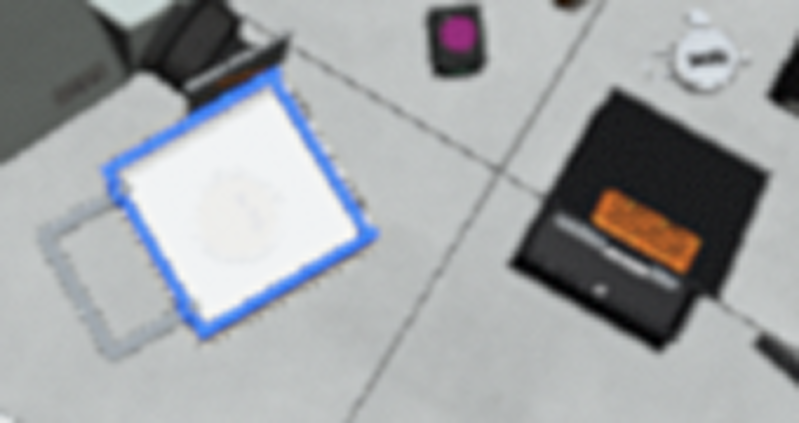

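View pics/c2.png

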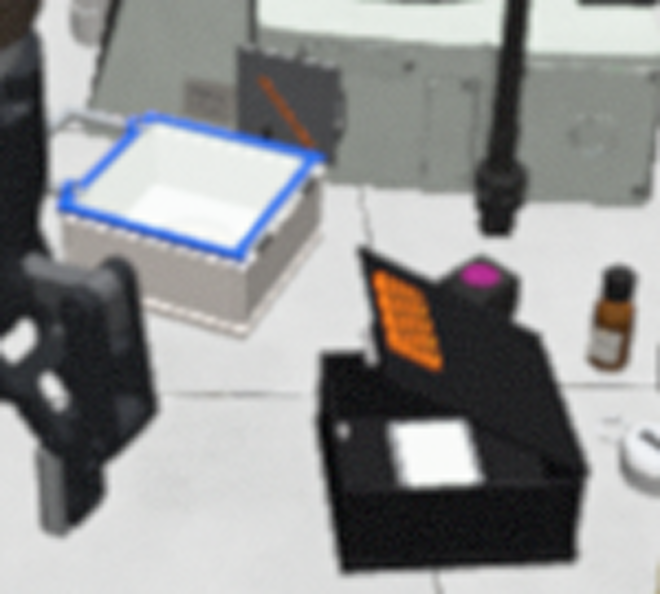

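```bash
cat > h.py <<'E'
import numpy as np
from workcell import bot, cam
from scipy.optimize import least_squares
I={n:cam.camera_info(n) for n in("top","scene")}
def proj(n,P):
    E=I[n]['extrinsics'];c=(np.atleast_2d(P)-E[:3,3])@E[:3,:3];p=c@I[n]['mtx'].T
    return p[:,:2]/p[:,2:]
px1=lambda a:(np.array(a,float)+.5)/4.7-.5+[200,150]
px2=lambda a:(np.array(a,float)+.5)/4.4-.5+[215,155]
def place(p,L):
    c,s=np.cos(p[2]),np.sin(p[2]);L=np.array(L)
    return np.c_[p[0]+c*L[:,0]-s*L[:,1],p[1]+s*L[:,0]+c*L[:,1],L[:,2]]
def cov(th,x,y,h): # cover point x in front of hinge,h above
    return [-.058-0-(-x*np.cos(th)*-1) if 0 else .058-x*np.cos(th)+0-h*np.sin(th)*-1, y, .062+x*np.sin(th)+h*np.cos(th)]
E
python3 - <<'E'
from h import *
# dish: origin pose p ; hinge at +0.060
bx=.060
L1=[[bx,.06,.063],[bx,-.06,.063],[bx-.125,-.06,.063],[bx-.125,.06,.063],[bx-.175,0,.0635]]
o1=px1([[280,70],[375,235],[205,335],[108,172],[83,295]])
L2=[[bx,-.06,.063],[bx-.125,-.06,.063],[bx-.125,.06,.063],[bx,.06,.063]] 
L2=L2
o2=px2([[240,255],[65,203],[150,117],[322,157]])
L2=[[bx,-.06,.063],[bx-.125,-.06,.063],[bx-.125,.06,.063],[bx,.06,.063]]
f=lambda p:np.r_[(proj("top",place(p,L1))-o1),(proj("scene",place(p,L2))-o2)].ravel()
for x0 in([.5,.1,-1],):
    r=least_squares(f,x0,loss='soft_l1');print("dish",r.x[:2],np.degrees(r.x[2]),r.cost);print(f(r.x).reshape(-1,2).round(1).tolist());print("bar",place(r.x,[[bx-.175,0,.0635]]))
def C(th,x,y,h):return [.058-x*np.cos(th)+h*np.sin(th),y,.062+x*np.sin(th)+h*np.cos(th)]
def pads(th):return [C(th,.101+a,b,.007) for a,b in((-.014,.03),(-.014,-.03),(.014,-.03),(.014,.03))]
a1=px1([[607,190],[700,235],[688,272],[592,220]])
a2=px2([[412,283],[442,370],[392,350],[370,270]])
bt=[[-.06,-.055,0],[.06,-.055,0]];b2=px2([[342,572],[578,560]])
ft=[[-.06,.055,0],[-.06,-.055,0]];b1=px1([[512,265],[662,350]])
def g(p):
    return np.r_[proj("top",place(p,pads(p[3])))-a1,proj("scene",place(p,pads(p[3])))-a2,proj("scene",place(p,bt))-b2,proj("top",place(p,ft))-b1].ravel()
r=least_squares(g,[.5,-.2,-.4,.5],loss='soft_l1');print("dark",r.x[:2],np.degrees(r.x[2]),r.x[3],r.cost);print(g(r.x).reshape(-1,2).round(1).tolist())
for t in(r.x[3],.3,0.):print(t,place(r.x,[C(t,.101,0,.007),C(t,.12,0,.005)]))
E
```

```text
dish [ 0.54404786 -0.15145661] -57.844593721262804 3.772472722369157
[[-0.2, -0.3], [0.9, -0.3], [-0.4, 0.2], [-0.8, -0.7], [-0.2, -0.5], [0.6, 1.1], [-1.7, 1.2], [-0.4, 0.1], [0.0, 0.7]]
bar [[ 0.48284285 -0.05409673  0.0635    ]]
dark [ 0.54504454 -0.39731445] -26.605820583577696 0.5421835042970836 4.917357668397058
[[-0.1, -0.0], [-0.6, 0.5], [-0.7, -0.6], [0.2, 0.2], [0.9, 2.3], [-0.3, -0.6], [0.3, -0.7], [0.3, 0.8], [0.5, 1.3], [-0.3, 0.3], [-1.1, 0.7], [-0.2, -0.1]]
0.5421835042970836 [[ 0.52277861 -0.38616167  0.12011285]
 [ 0.50730417 -0.37841068  0.12820383]]
0.3 [[ 0.51248079 -0.3810036   0.0985349 ]
 [ 0.49572301 -0.3726098   0.10223911]]
0.0 [[ 0.50659786 -0.3780569   0.069     ]
 [ 0.48960979 -0.36954775  0.067     ]]
```

Both fits agree to about 1 px. Moving above the pad with the fingers closing and the tool turned so the fingers line up with the pad's width.

Careful with the scale: shifts go in shares of 0.4 m and turns go in shares of 360 degrees. That gives: 0.2 m is 0.5, 0.16 m is 0.4, 35 degrees is 0.0972.

```bash
cat >> h.py <<'E'
from scipy.spatial.transform import Rotation as Ro
def shift(*targets):
    o=bot.get_obs();R=Ro.from_euler('xyz',o['tcp_rot'],degrees=True).as_matrix()
    print(o['time'],o['ee_pos'].round(4),o['tcp_rot'].round(1),o['wrist_force'].round(1))
    for t in targets: print(np.round(R.T@(np.array(t)-o['ee_pos']),4))
E
```

Request:
{"name": "drive_effector", "arguments": {"deltas": {"sx":[0.1,0.2,0.3,0.4,0.5],"sy":[0.01,0.02,0.03,0.04,0.05],"sz":[0,0,0,0,0],"turn":[0.0194,0.0389,0.0583,0.0778,0.0972],"jaw":[0,0,0,0,0]}}}

```text
time: 0.62
ee_pos: [0.4266, -0.425, 0.2563]
tcp_rot: [180.0, 0.0, -7.9]
wrist_force: [-0.5, -0.8, 0.5]
opening: 0.0257
grasp_force: 0.0
```

Request:
{"name": "drive_effector", "arguments": {"deltas": {"sx":[0,0,0,0],"sy":[0,0,0,0],"sz":[0,0,0,0],"turn":[0.0194,0.0389,0.0492,0.0492],"jaw":[0,0,0,0]}}}

```text
time: 0.95
ee_pos: [0.4255, -0.4256, 0.2559]
tcp_rot: [-180.0, 0.0, -25.4]
wrist_force: [-0.1, -0.3, 0.1]
opening: 0.0005
grasp_force: 0.0
```

```bash
python3 -c "
from h import *
shift([.522,-.386,.256],[.522,-.386,.150],[.507,-.378,.094])"
```

```text
0.95 [ 0.4255 -0.4256  0.2559] [-180.     0.   -25.4] [-0.1 -0.3  0.1]
[ 0.0703 -0.0771 -0.0001]
[ 0.0703 -0.0771  0.1059]
[ 0.0534 -0.0779  0.1619]
```

Scaled: 0.098 m is 0.245, -0.077 m is -0.1925.

Request:
{"name": "drive_effector", "arguments": {"deltas": {"sx":[0.0625,0.125,0.175,0.175,0.175],"sy":[-0.07,-0.1375,-0.1925,-0.1925,-0.1925],"sz":[0,0,0.075,0.1625,0.245],"turn":[0,0,0,0,0],"jaw":[0,0,0,0,0]}}}

```text
time: 1.37
ee_pos: [0.5228, -0.3852, 0.1566]
tcp_rot: [-180.0, -0.0, -25.0]
wrist_force: [0.2, -0.4, -0.5]
opening: 0.0002
grasp_force: 0.0
```

Request:
{"name": "drive_effector", "arguments": {"deltas": {"sx":[0],"sy":[0],"sz":[0],"turn":[0],"jaw":[0]}}}

```text
time: 1.45
ee_pos: [0.5193, -0.384, 0.1503]
tcp_rot: [-179.9, 0.6, -25.1]
wrist_force: [-1.3, 0.7, -1.5]
opening: 0.0001
grasp_force: 0.0
```

```bash
python3 - <<'E'
from h import *
import cv2
shift([.522,-.386,.145],[.507,-.378,.094])
cv2.imwrite("pics/c3.png",cv2.resize(cam.camera("scene")[155:290,215:365],None,fx=4.4,fy=4.4,interpolation=cv2.INTER_CUBIC))
E
```

```text
1.45 [ 0.5193 -0.384   0.1503] [-179.9    0.6  -25.1] [-1.3  0.7 -1.5]
[0.0034 0.0007 0.0052]
[-0.0131 -0.0001  0.0564]
```

View pics/c3.png

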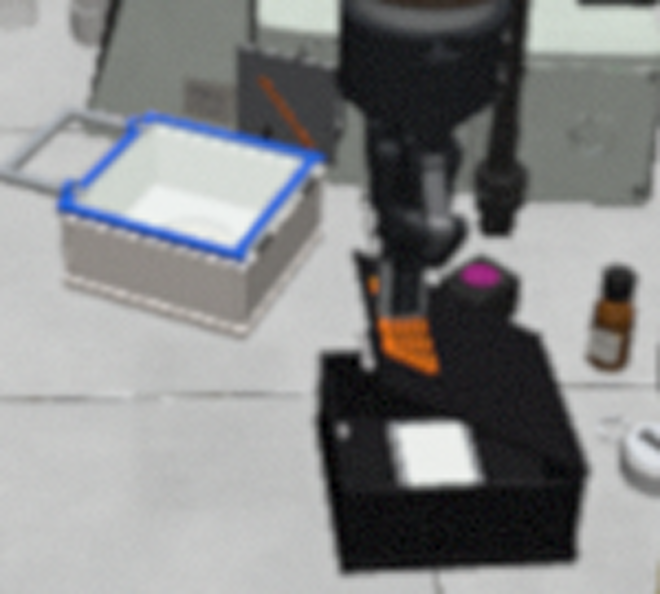

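Fingertips are on the pad at about (405,312). Pressing along the pad's arc.

Scaled: 0.06 m is 0.15, -0.015 m is -0.0375.

Request:
{"name": "drive_effector", "arguments": {"deltas": {"sx":[-0.0075,-0.02,-0.03,-0.0375,-0.04],"sy":[0,0,0,0,0],"sz":[0.0375,0.075,0.11,0.135,0.15],"turn":[0,0,0,0,0],"jaw":[0,0,0,0,0]}}}

```text
time: 1.92
ee_pos: [0.507, -0.3801, 0.1006]
tcp_rot: [180.0, -0.2, -25.2]
wrist_force: [0.1, -0.2, 8.2]
opening: -0.0002
grasp_force: 4.9
```

Request:
{"name": "drive_effector", "arguments": {"deltas": {"sx":[0,0],"sy":[0,0],"sz":[0.005,0.005],"turn":[0,0],"jaw":[0,0]}}}

```text
time: 2.08
ee_pos: [0.5071, -0.3801, 0.0991]
tcp_rot: [180.0, -0.1, -25.2]
wrist_force: [-0.8, 0.5, 1.0]
opening: 0.0003
grasp_force: 0.2
```

```bash
python3 -c "
from h import *
shift([.507,-.378,.094],[.507,-.378,.092])"
```

```text
2.0833 [ 0.5071 -0.3801  0.0991] [ 1.80e+02 -1.00e-01 -2.52e+01] [-0.8  0.5  1. ]
[-0.001  -0.0018  0.0051]
[-0.001  -0.0018  0.0071]
```

Scaled: 0.003 m is 0.0075.

Request:
{"name": "drive_effector", "arguments": {"deltas": {"sx":[0,0],"sy":[0,0],"sz":[0.0075,0.0075],"turn":[0,0],"jaw":[0,0]}}}

```text
time: 2.25
ee_pos: [0.5072, -0.3799, 0.0951]
tcp_rot: [180.0, -0.1, -25.2]
wrist_force: [-0.3, -0.3, 0.0]
opening: -0.0003
grasp_force: 0.0
```

Request:
{"name": "drive_effector", "arguments": {"deltas": {"sx":[0,0],"sy":[0,0],"sz":[0.0075,0.0075],"turn":[0,0],"jaw":[0,0]}}}

```text
time: 2.42
ee_pos: [0.5074, -0.3799, 0.0919]
tcp_rot: [180.0, -0.1, -25.2]
wrist_force: [-0.4, -0.4, 6.0]
opening: -0.0001
grasp_force: 3.1
```

Scaled: 0.002 m is 0.005.

Request:
{"name": "drive_effector", "arguments": {"deltas": {"sx":[0,0,0],"sy":[0,0,0],"sz":[0.005,0.005,0.005],"turn":[0,0,0],"jaw":[0,0,0]}}}

```text
time: 2.67
ee_pos: [0.5074, -0.3799, 0.0916]
tcp_rot: [179.9, -0.2, -25.2]
wrist_force: [-5.5, 2.0, 16.8]
opening: 0.0002
grasp_force: 8.6
```

Request:
{"name": "drive_effector", "arguments": {"deltas": {"sx":[0,0,0,0,0],"sy":[0,0,0,0,0],"sz":[-0.0375,-0.125,-0.225,-0.3125,-0.3875],"turn":[0,0,0,0,0],"jaw":[0,0,0,0.05,0.05]}}}

```text
time: 3.08
ee_pos: [0.5069, -0.3793, 0.2465]
tcp_rot: [180.0, -0.1, -25.2]
wrist_force: [0.9, -1.0, 0.4]
opening: 0.0231
grasp_force: 0.0
```

```bash
python3 - <<'E'
from h import *
import cv2
shift([.483,-.054,.26])
cv2.imwrite("pics/c4.png",cv2.resize(cam.camera("scene")[155:290,215:365],None,fx=4.4,fy=4.4,interpolation=cv2.INTER_CUBIC))
E
```

```text
3.0833 [ 0.5069 -0.3793  0.2465] [ 1.80e+02 -1.00e-01 -2.52e+01] [ 0.9 -1.   0.4]
[-0.1603 -0.2841 -0.014 ]
```

View pics/c4.png

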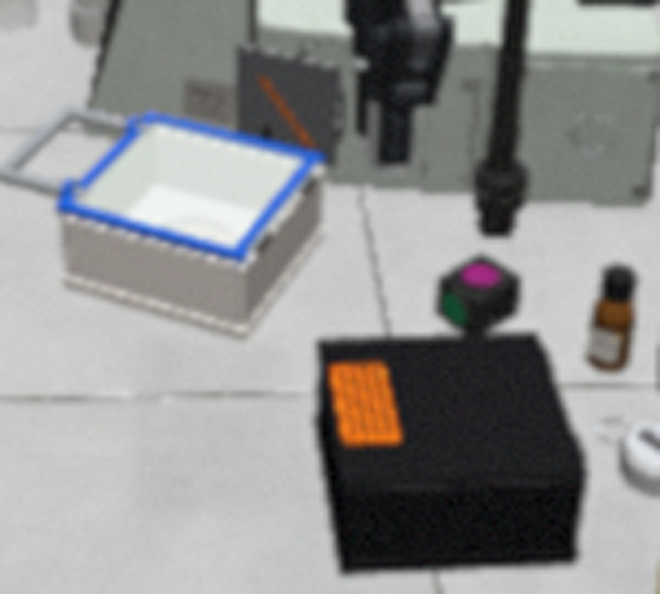

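The cover is shut flat, with the pad at (365,403). Now over to the bar, turning by −57°.

Scaled: -0.16 m is -0.4, -0.128 m is -0.32, -35 degrees is -0.0972.

Request:
{"name": "drive_effector", "arguments": {"deltas": {"sx":[-0.045,-0.09,-0.135,-0.18,-0.225],"sy":[-0.08,-0.16,-0.24,-0.32,-0.4],"sz":[0,0,0,0,0],"turn":[-0.0194,-0.0389,-0.0583,-0.0778,-0.0972],"jaw":[0.05,0.05,0.05,0.05,0.05]}}}

```text
time: 3.55
ee_pos: [0.4933, -0.1947, 0.2435]
tcp_rot: [180.0, -0.0, 10.1]
wrist_force: [0.7, 0.7, -0.3]
opening: 0.0503
grasp_force: 0.0
```

Request:
{"name": "drive_effector", "arguments": {"deltas": {"sx":[0,0,0,0,0],"sy":[0,0,0,0,0],"sz":[0,0,0,0,0],"turn":[-0.0194,-0.0389,-0.0583,-0.0617,-0.0617],"jaw":[0.05,0.05,0.05,0.05,0.05]}}}

```text
time: 3.97
ee_pos: [0.4938, -0.1961, 0.2435]
tcp_rot: [180.0, -0.0, 31.9]
wrist_force: [-0.1, 0.2, -0.3]
opening: 0.0497
grasp_force: 0.0
```

```bash
python3 -c "
from h import *
b=[.4828,-.0541,.0635]
shift([.4828,-.0541,.246],[.4828,-.0541,.0695])
c=proj('scene',np.array([b]));print((c-[215,155])*4.4)
e=np.array([np.sin(np.radians(57.84)),np.cos(np.radians(57.84)),0])*.042
print((proj('scene',np.array([b-e,b+e]))-[215,155])*4.4)"
```

```text
3.9667 [ 0.4938 -0.1961  0.2435] [180.   -0.   31.9] [-0.1  0.2 -0.3]
[ 0.0656 -0.1265 -0.0025]
[ 0.0656 -0.1265  0.174 ]
[[ 35.82229991 141.04082776]]
[[  1.65819446 172.70115546]
 [ 68.05117298 111.17390546]]
```

Scaled: -0.1265 m is -0.3163, 0.0656 m is 0.164.

Request:
{"name": "drive_effector", "arguments": {"deltas": {"sx":[0.0425,0.085,0.125,0.164,0.164],"sy":[-0.08,-0.16,-0.24,-0.3163,-0.3163],"sz":[0,0,0,0.05,0.15],"turn":[0,0,0,0,0],"jaw":[0.05,0.05,0.05,0.05,0.05]}}}

```text
time: 4.38
ee_pos: [0.484, -0.0503, 0.1872]
tcp_rot: [179.8, -0.4, 31.9]
wrist_force: [1.5, -0.2, 0.5]
opening: 0.0501
grasp_force: 0.0
```

Request:
{"name": "drive_effector", "arguments": {"deltas": {"sx":[0,0,0],"sy":[0,0,0],"sz":[0.075,0.1375,0.1375],"turn":[0,0,0],"jaw":[0.05,0.05,0.05]}}}

```text
time: 4.63
ee_pos: [0.48, -0.0537, 0.1234]
tcp_rot: [-179.7, 0.3, 31.8]
wrist_force: [-0.8, 0.3, -0.8]
opening: 0.0501
grasp_force: 0.0
```

```bash
python3 - <<'E'
from h import *
import cv2
shift([.4828,-.0541,.0695])
i=cam.camera_info("wrist");I["wrist"]=i
cv2.imwrite("pics/w1.png",cv2.resize(cam.camera("wrist"),(800,600)))
b=np.array([.4828,-.0541,.0635]);e=np.array([np.sin(np.radians(57.84)),np.cos(np.radians(57.84)),0])*.037
print(proj("wrist",np.array([b-e,b,b+e]))*800/512)
E
```

```text
4.6333 [ 0.48   -0.0537  0.1234] [-179.7    0.3   31.8] [-0.8  0.3 -0.8]
[0.0024 0.002  0.0539]
[[409.50896939 418.13511862]
 [409.36786513 338.45198672]
 [409.20954344 249.04597859]]
```

View pics/w1.png

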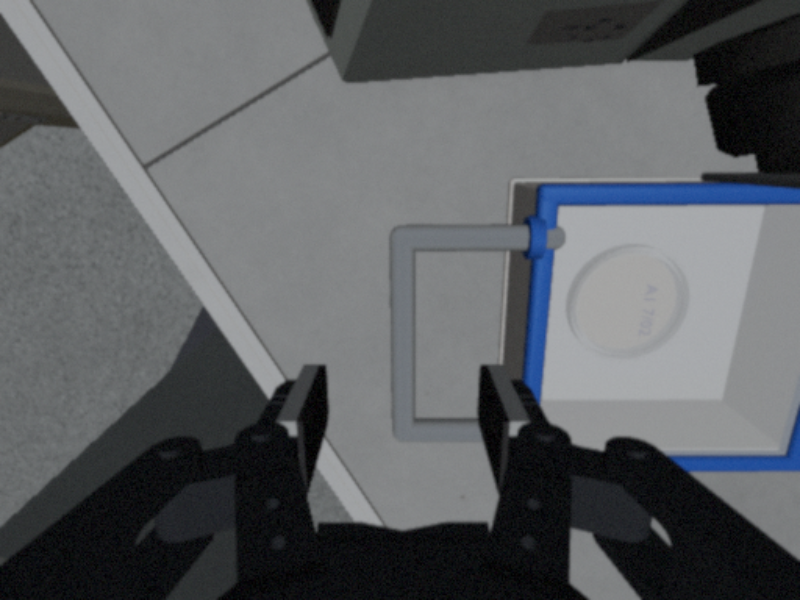

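The bar appears at column 402, rows 250–418, about 3 mm in front of the estimate. It is centred between the fingers, so I'll descend.

Scaled: 0.054 m is 0.135, 0.04 m is 0.1.

Request:
{"name": "drive_effector", "arguments": {"deltas": {"sx":[0,0,0,0,0],"sy":[-0.0025,-0.0038,-0.0038,-0.0038,-0.0038],"sz":[0.05,0.1,0.135,0.135,0.135],"turn":[0,0,0,0,0],"jaw":[0.05,0.05,0.05,0.05,0.05]}}}

```text
time: 5.1
ee_pos: [0.4822, -0.0531, 0.0759]
tcp_rot: [180.0, -0.0, 31.8]
wrist_force: [0.0, 0.1, 0.3]
opening: 0.0498
grasp_force: 0.0
```

```bash
python3 -c "
from h import *
shift([.482,-.0525,.0695])"
```

```text
5.1 [ 0.4822 -0.0531  0.0759] [180.   -0.   31.8] [0.  0.1 0.3]
[ 0.0002 -0.0006  0.0064]
```

Scaled: 0.006 m is 0.015, -0.0005 m is -0.0013.

Request:
{"name": "drive_effector", "arguments": {"deltas": {"sx":[0,0,0,0,0],"sy":[-0.0013,-0.0013,-0.0013,-0.0013,-0.0013],"sz":[0.015,0.015,0.015,0.015,0.015],"turn":[0,0,0,0,0],"jaw":[0.05,0.03,0.015,0.005,0]}, "grip_n": 40}}

```text
time: 5.52
ee_pos: [0.4816, -0.0524, 0.069]
tcp_rot: [180.0, -0.0, 31.9]
wrist_force: [-1.1, -0.7, 2.0]
opening: 0.0086
grasp_force: 38.9
```

Request:
{"name": "drive_effector", "arguments": {"deltas": {"sx":[0,0,0,0,0],"sy":[0,0,0,0,0],"sz":[0,0,0,0,0],"turn":[0,0,0,0,0],"jaw":[0,0,0,0,0]}}}

```text
time: 5.93
ee_pos: [0.4817, -0.0524, 0.069]
tcp_rot: [180.0, -0.0, 32.0]
wrist_force: [-1.1, 0.5, 5.1]
opening: 0.0081
grasp_force: 39.1
```

```bash
python3 - <<'E'
from h import *
o=bot.get_obs();e=o['ee_pos'];print(e)
# relative targets for grasp at bar; box dir
R=Ro.from_euler('xyz',o['tcp_rot'],degrees=True).as_matrix()
d=np.array([np.cos(np.radians(-57.84)),np.sin(np.radians(-57.84)),0])
r=lambda t:-(.175*np.cos(t)-.0035*np.sin(t))*d+np.array([0,0,.175*np.sin(t)+.0035*np.cos(t)])
for a in range(5,51,5):print(a,(R.T@(r(np.radians(a))-r(0))).round(4))
E
```

```text
[ 0.48165097 -0.05240039  0.06895351]
5 [ 0.      0.001  -0.0152]
10 [ 0.      0.0033 -0.0303]
15 [ 0.0001  0.0069 -0.0452]
20 [ 0.0001  0.0118 -0.0596]
25 [ 0.0001  0.0179 -0.0736]
30 [ 0.0002  0.0253 -0.087 ]
35 [ 0.0002  0.0337 -0.0997]
40 [ 0.0002  0.0433 -0.1116]
45 [ 0.0003  0.0538 -0.1227]
50 [ 0.0003  0.0653 -0.1328]
```

Scaled: -0.0596 m is -0.149, -0.052 m is -0.13.

Request:
{"name": "drive_effector", "arguments": {"deltas": {"sx":[0,0,0,0,0],"sy":[0.0013,0.005,0.0125,0.0225,0.0295],"sz":[-0.0225,-0.055,-0.0938,-0.13,-0.149],"turn":[0,0,0,0,0],"jaw":[0,0,0,0,0]}}}

```text
time: 6.35
ee_pos: [0.4876, -0.0621, 0.1292]
tcp_rot: [-180.0, -0.0, 32.0]
wrist_force: [-0.2, 4.5, -1.6]
opening: 0.0083
grasp_force: 39.1
```

Request:
{"name": "drive_effector", "arguments": {"deltas": {"sx":[0,0,0,0,0],"sy":[0.007,0.0153,0.0338,0.0548,0.0548],"sz":[-0.0175,-0.035,-0.0685,-0.1003,-0.1003],"turn":[0,0,0,0,0],"jaw":[0,0,0,0,0]}}}

```text
time: 6.77
ee_pos: [0.4991, -0.0804, 0.1702]
tcp_rot: [-179.9, -0.1, 32.0]
wrist_force: [-7.5, 11.8, 7.3]
opening: 0.0086
grasp_force: 40.2
```

```bash
python3 -c "
from h import *
shift([.4817,-.0524,.069])"
```

```text
6.7667 [ 0.4991 -0.0804  0.1702] [-1.799e+02 -1.000e-01  3.200e+01] [-7.5 11.8  7.3]
[-1.000e-04 -3.280e-02  1.013e-01]
```

Scaled: -0.0331 m is -0.0828, 0.0316 m is 0.079.

Request:
{"name": "drive_effector", "arguments": {"deltas": {"sx":[0,0,0,0,0],"sy":[0.0238,0.05,0.0675,0.079,0.079],"sz":[-0.03,-0.0575,-0.0725,-0.0828,-0.0828],"turn":[0,0,0,0,0],"jaw":[0,0,0,0,0]}}}

```text
time: 7.18
ee_pos: [0.5153, -0.1063, 0.2039]
tcp_rot: [-179.8, -0.2, 32.0]
wrist_force: [-11.3, 15.6, 20.4]
opening: 0.0083
grasp_force: 40.7
```

Request:
{"name": "drive_effector", "arguments": {"deltas": {"sx":[0,0,0,0,0],"sy":[0,0,0,0,0],"sz":[0,0,0,0,0],"turn":[0,0,0,0,0],"jaw":[0,0,0,0,0]}}}

```text
time: 7.6
ee_pos: [0.5149, -0.1056, 0.2032]
tcp_rot: [-179.8, -0.1, 32.0]
wrist_force: [-11.7, 16.2, 20.8]
opening: 0.0085
grasp_force: 40.6
```

```bash
python3 - <<'E'
from h import *
import cv2
shift([.4817,-.0524,.069])
cv2.imwrite("pics/s5.png",cv2.resize(cam.camera("scene")[140:250,190:310],None,fx=5,fy=5,interpolation=cv2.INTER_CUBIC))
E
```

```text
7.6 [ 0.5149 -0.1056  0.2032] [-1.798e+02 -1.000e-01  3.200e+01] [-11.7  16.2  20.8]
[-0.0002 -0.0622  0.1345]
```

View pics/s5.png

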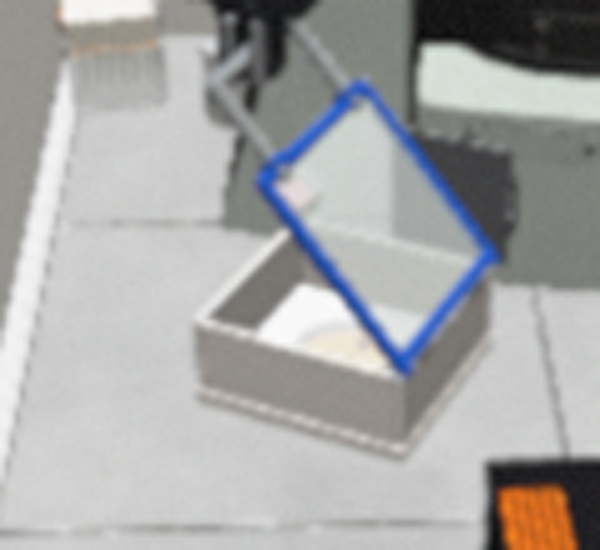

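The lid is up: front corners at (365,85) and (265,180), hinge corners at (492,258) and (405,368). The arm pushes about 28 N towards the hinge, so I'll ease it outward and then fit the angle.

Scaled: -0.002 m is -0.005, -0.001 m is -0.0025.

Request:
{"name": "drive_effector", "arguments": {"deltas": {"sx":[0,0,0,0,0],"sy":[-0.0025,-0.005,-0.005,-0.005,-0.005],"sz":[-0.0025,-0.005,-0.005,-0.005,-0.005],"turn":[0,0,0,0,0],"jaw":[0,0,0,0,0]}}}

```text
time: 8.07
ee_pos: [0.5147, -0.1054, 0.2033]
tcp_rot: [-179.9, -0.0, 32.0]
wrist_force: [-2.1, 7.0, 5.6]
opening: 0.0086
grasp_force: 39.8
```

```bash
python3 - <<'E'
from h import *
import cv2
shift([.4817,-.0524,.069])
cv2.imwrite("pics/s6.png",cv2.resize(cam.camera("scene")[145:225,225:325],None,fx=7.5,fy=7.5,interpolation=cv2.INTER_CUBIC))
# angle fit from s5
p5=lambda a:(np.array(a,float)+.5)/5-.5+[190,140]
o=p5([[365,85],[265,180],[405,368],[492,258]])
def D(t,x,y,h):return [.060-x*np.cos(t)+h*np.sin(t),y,.060+x*np.sin(t)+h*np.cos(t)]
def L(t):return [D(t,.125,.06,.003),D(t,.125,-.06,.003),D(t,0,-.06,.003),D(t,0,.06,.003)]
P=np.array([.544,-.1515,np.radians(-57.84)])
f=lambda v:np.r_[(proj("scene",place(np.r_[P[:2]+v[1:3],P[2]],L(v[0])))-o).ravel(),v[1:3]*500]
r=least_squares(f,[.85,0,0]);print(np.degrees(r.x[0]),r.x[1:],f(r.x).round(1))
E
```

```text
8.0667 [ 0.5147 -0.1054  0.2033] [-179.9   -0.    32. ] [-2.1  7.   5.6]
[-1.000e-04 -6.220e-02  1.344e-01]
49.844393952467414 [3.86394986e-04 4.44791466e-05] [-0.  -1.1 -0.8 -0.4  0.1  1.   0.6  0.3  0.2  0. ]
```

View pics/s6.png

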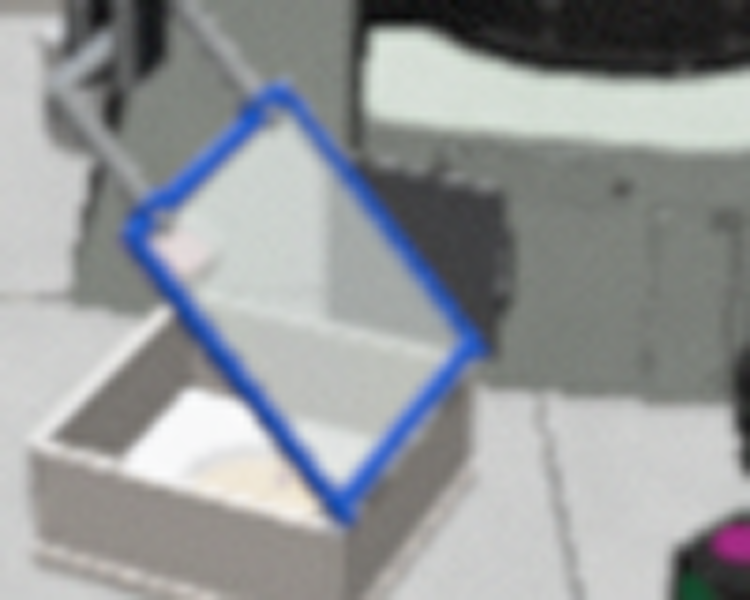

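The rim edge (280,90)–(475,340) covers the gauge stripe. The angle fit gives 49.8°, the contact load is low, and the cover is still shut, so I'm handing in.

```bash
python3 -c "
from workcell import bot, cam
print(bot.job_done())"
```

```text
the job is handed in; nothing more can be done
None
```

I pressed the black cover until it clicked and stayed shut, then raised the clear lid to about 50° (49.8° by the camera fit); I handed in at about 8 s with the gripper still holding the bar.

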